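# Bead tray in, thread tray out

## Task

The class is going over from beadwork to sewing: push the narrow bead tray, which stands out of its box, fully home, and hook a fingertip behind the front lip of the wide thread tray and draw it out to its stop, so that the thread spools can be reached. Use the fingertips only, without pinching a tray's front board or lifting anything. Keep the spools and jars standing in their trays, and leave the other things on the desk where they are.

Things in the scene. Friction and masses are not known exactly. Their poses are not given: they have to be found in the camera images.
- thread_box_front (a point): Low white box for the wide thread tray, 190 mm deep, 186 mm wide, 55 mm high, open at the front; it does not shift. This point: middle of the lower front edge, on the desk; +x to the back of the box, z up. With the tray home, the lip's inner face stands 50 mm in front of the box's front, so a fingertip can go down between them.
- bead_box_front (a point): The same kind of box for the narrow bead tray, 190 mm deep, 136 mm wide, 55 mm high; it does not shift. Point and axes as for the other box; with its tray home the lip's inner face also stands 50 mm in front of the box. The two boxes stand side by side, either one on the left.
- thread_tray (a joint): How far the thread tray is drawn out on its runners, m: 0 fully home, 0.130 at the stop. About 2 N of friction; stays where left; about 0.5 kg. Tray 160 mm wide, floor 12 mm above the desk, side walls 6 mm thick and 16 mm high above the floor. It starts nearly home (0 to 0.03).
- bead_tray (a joint): How far the bead tray is drawn out on its runners, m: 0 fully home, 0.130 at the stop. About 2 N of friction; stays where left; about 0.5 kg. Tray 110 mm wide, floor 12 mm above the desk, side walls 6 mm thick and 16 mm high above the floor. It starts standing out (0.05 to 0.09).
- thread_lip (a point): Lip of the thread tray: inner plywood half (5 mm thick, 160 mm wide) of its upright front board. This point: middle of the top edge of its inner face (the one towards the box), 46 mm above the desk, 34 mm above the tray's floor. x points back to the box (the tray is drawn out along -x, pushed home along +x), y along the lip, z up. Behind it a finger trough, empty for 58 mm up to a 10 mm high cross strip.
- bead_lip (a point): Lip of the bead tray: inner plywood half (5 mm thick, 110 mm wide) of its upright front board. This point: middle of the top edge of its inner face (the one towards the box), 46 mm above the desk, 34 mm above the tray's floor. x points back to the box (the tray is drawn out along -x, pushed home along +x), y along the lip, z up. Behind it a finger trough, empty for 58 mm up to a 10 mm high cross strip.
- thread_facing (a point): Green laminate facing of the thread tray: outer half (5 mm thick, 160 mm wide) of the front board, fixed to the lip. This point: middle of the top edge of its outer face, 10 mm in front of the lip's inner face and 43 mm above the desk (3 mm below the lip's top). Axes as for the lip.
- bead_facing (a point): Green laminate facing of the bead tray: outer half (5 mm thick, 110 mm wide) of the front board, fixed to the lip. This point: middle of the top edge of its outer face, 10 mm in front of the lip's inner face and 43 mm above the desk (3 mm below the lip's top). Axes as for the lip.
- spool0: Wooden spool of sewing thread, 24 mm in diameter, 28 mm tall, standing loose in the thread tray, at first under the box's top; origin under its centre, z up.
- spool1: Wooden spool of sewing thread, 24 mm in diameter, 28 mm tall, standing loose in the thread tray, at first under the box's top; origin under its centre, z up.
- spool2: Wooden spool of sewing thread, 24 mm in diameter, 28 mm tall, standing loose in the thread tray, at first under the box's top; origin under its centre, z up.
- spool3: Wooden spool of sewing thread, 24 mm in diameter, 28 mm tall, standing loose in the thread tray, at first under the box's top; origin under its centre, z up.
- jar0: Little lidded bead jar, 28 mm in diameter, 30 mm tall, standing loose in the bead tray; origin under its centre, z up.
- jar1: Little lidded bead jar, 28 mm in diameter, 30 mm tall, standing loose in the bead tray; origin under its centre, z up.
- glue_stick: Bystander: glue stick, 27 mm in diameter, 90 mm tall, standing on the desk between the two trays; origin under its centre, z up.
- pencil: Bystander: pencil lying on the desk to the right, 173 mm long, 7 mm thick, along its own x; origin under its middle.
- scissors: Bystander: scissors lying on the desk to the left, about 175 mm long along their own x, 9 mm high; origin under the pivot.
- big_spool: Bystander: larger spool of thread, 36 mm in diameter, 42 mm tall, standing on the desk between the two boxes; origin under its centre.

How it is judged:
On the way:
1. the thread tray is being drawn out by its lip: the fingers press on the lip while the tray is more than 45 mm out (contact force between the fingers and thread_tray_c0 above 0.5 N and value of joint thread_tray above 0.045 m), for 0.1 s.
At the end, for the whole second after the job is handed in: The thread tray is out to its stop (within 8 mm), the bead tray is fully home (within 6 mm), both at rest, and the four spools and two jars stand upright (within 0.2 rad) on the floors of their trays (value of joint thread_tray above 0.122 m and value of joint bead_tray below 0.006 m and velocity of joint thread_tray below 0.01 m/s and velocity of joint bead_tray above -0.01 m/s and angle between each of spool0, spool1, spool2, spool3, jar0, jar1's own z axis and vertical below 0.2 rad and x of spool0 in the frame of thread_lip between 0 and 0.225 m and y of spool0 in the frame of thread_lip between -0.08 and 0.08 m and height (world z) of each of spool0, spool1, spool2, spool3, jar0, jar1 below 0.018 m and x of spool1 in the frame of thread_lip between 0 and 0.225 m and y of spool1 in the frame of thread_lip between -0.08 and 0.08 m and x of spool2 in the frame of thread_lip between 0 and 0.225 m and y of spool2 in the frame of thread_lip between -0.08 and 0.08 m and x of spool3 in the frame of thread_lip between 0 and 0.225 m and y of spool3 in the frame of thread_lip between -0.08 and 0.08 m and x of jar0 in the frame of bead_lip between 0 and 0.225 m and y of jar0 in the frame of bead_lip between -0.055 and 0.055 m and x of jar1 in the frame of bead_lip between 0 and 0.225 m and y of jar1 in the frame of bead_lip between -0.055 and 0.055 m); the robot touches nothing.
It fails at once if a spool or jar in the trays is tipped over (more than 0.5 rad) or lifted (more than 15 mm) (angle between any of spool0, spool1, spool2, spool3, jar0, jar1's own z axis and vertical above 0.5 rad or height (world z) of any of spool0, spool1, spool2, spool3, jar0, jar1 above 0.027 m).
It fails at once if a front board is pinched: the fingers press on its lip and on its facing at the same time (over 1.5 N each) ((contact force between the fingers and thread_tray_c0 above 1.5 N and contact force between the fingers and thread_tray_c1 above 1.5 N) or (contact force between the fingers and bead_tray_c0 above 1.5 N and contact force between the fingers and bead_tray_c1 above 1.5 N)).
It fails at once if a thing on the desk (glue stick, pencil, scissors, larger spool) is moved more than 20 mm, or a standing one is tipped over (more than 0.5 rad) (angle between any of glue_stick, big_spool's own z axis and vertical above 0.5 rad or distance of any of glue_stick, pencil, scissors, big_spool from where it was at the start of the episode above 0.02 m).
It also fails if it takes over 53 s, if anything falls off the work surface, if the arm or the gripper's body presses on something with over 40 N, if the wrist force passes 120 N, or if a joint passes its speed limit or range.

## Robot

A 7-joint arm with a two-finger parallel gripper is mounted at the origin on the work surface. World frame = base frame: x ahead of the robot, y to its left, z up, the work surface at z = 0. Lengths are in m, angles in rad, forces in N, time in s.
With the tool pointing down it reaches from about 0.35 to 0.9 m from the base axis. Payload 8.1 kg.
Tool frame: the origin (TCP) lies at the very end of the fingers, on their centre line; the grasp point (between the pads) lies 19 mm behind it; z points along the fingers, y is the direction in which the jaws open and shut (so a half turn about z gives the same grasp; the last joint's range is limited). The gripper opens to 92 mm and grips with 3 to 60 N. Pads are 19 mm wide; open, the fingers measure 130 mm over their backs; the gripper's body (75 mm by 190 mm) begins 47 mm behind the grasp point.
Start: joints at [-1.444, 0.434, 0.025, 1.573, -0.012, 1.134, -0.075], TCP at [0.142, 0.609, 0.227] pointing down, gripper open.
Joint ranges: [-2.62, 2.62], [-0.44, 2.09], [-1.27, 1.32], [0.08, 2.57], [-1.32, 4.46], [0.12, 2], [-2.74, 2.74]. Speed limits (rad/s): [2.22, 2.22, 3.01, 3.01, 3.14, 3.14, 3.14].

## Interface

Orientations are given as a rotation vector (axis times angle).
In Python, from cell import observe, get_image, sign_off gives the robot as it stands.
- The arm moves only by the tool arm_command, never from a script. Its argument "deltas" is a list of rows, each an object with "xyz": the shift along the tool's x, y, z in cm, a list of three; "turn": the turn about the tool's z in degrees; "jaw": the closure in counts, from 0 (fully open) to 255 (shut). A call has 1 to 5 rows; each row is the pose to reach, as a shift and turn from the pose measured when the call began, along the tool's axes at that moment; what a row does not reach only later rows make up. A row lasts 1/12 s, in which the tool goes at most 41.7 mm and 7.16 degrees, less where a joint would pass 70% of its speed; a pose out of reach is approached as far as the arm can. A call with a gripper value outside its range is refused whole. The fingers move at their own pace and stop on an object; "force" is the grip in N (left out, the last holds). Time passes only in rows, so rows that repeat a pose let the fingers close. It gives the time, the measured TCP pose, the force and the opening at its end, in the units of the state.
- observe(): the state, without advancing time (a new reading comes with each control period).
- get_image(name): name is "scene" or "top" or "wrist"; returns a dict with "frame" (420x560x3 uint8, red, green, blue), "depth" (420x560 float32, m along the optical axis (not along the pixel's ray), 0 where there is no reading), "camera_matrix" (3x3 intrinsics, pixels), "cam_to_world" (4x4, takes a point from camera to world coordinates). Camera axes: x right, y up, looking along -z (the intrinsics and any distortion apply to the point x, -y, -z); pixel columns grow to the right and rows downward; lengths in m; the calibration is good to about 2 mm. A picture is of the moment at which its call begins.
- sign_off(): hands the job in, once; it reports no verdict.
The state is a dict: "clock": time; "joints": joint angles; "dq": joint speeds; "joint_efforts": joint torques, N m; "position": TCP position; "ee_rot": TCP orientation; "force": force on the tool from outside, world axes, zero at the start; "ft_torque": the same for the moment, N m; "width": opening from 0.0 (shut) to 1.0 (fully open).
Only numpy, scipy, OpenCV 4.12 (cv2) and the standard library are available. Lean on these libraries where they do the work, as an engineer would, in place of code of your own. Each camera call takes 0.05 s, during which the arm holds its last target.

## Working session

There is one attempt and no reset: what is moved stays moved. The work goes in short steps, Python scripts to look and compute and a tool call to move; the robot and the scene stay as the last step left them, time stands still between calls to the robot, and variables do not carry over. Pictures are saved under pics/ and viewed, and the job is handed in when it is done.

Besides the shell and the picture viewer there is one more tool, called as name(argument=value, ...), one argument or row to a line, values as JSON. arm_command: Moves the arm, as the interface text tells. Its arguments: {"type":"object","properties":{"deltas":{"type":"array","items":{"type":"object","properties":{"xyz":{"type":"array","items":{"type":"number"}},"turn":{"type":"number"},"jaw":{"type":"number"}}}},"force":{"type":"number"}},"required":["deltas"]}

```bash
mkdir -p pics; ls
python3 - <<'E'
from cell import observe,get_image
import cv2,numpy as np
s=observe();print(s)
for n in["scene","top","wrist"]:
    d=get_image(n);cv2.imwrite(f"pics/{n}0.png",d["frame"][:,:,::-1]);np.savez(f"{n}0.npz",**d)
    print(n,np.round(d["camera_matrix"],1).tolist(),np.round(d["cam_to_world"],3).tolist(),(d["depth"]>0).mean())
E
```

```text
pics
{'clock': 0.0, 'joints': array([-1.44357397,  0.4351962 ,  0.02501372,  1.57406135, -0.01157003,
        1.1340039 , -0.07511869]), 'dq': array([ 3.50673518e-04,  1.95201994e-03,  1.05492737e-03, -4.32270908e-06,
        2.77028392e-04, -4.47492444e-04, -3.87397445e-04]), 'joint_efforts': array([-1.33050980e-03, -6.67875338e+01,  9.84282866e-01, -3.14446628e+01,
       -6.05518674e-02,  4.33503720e-02,  1.62676165e-04]), 'position': array([0.14235301, 0.60806735, 0.22597592]), 'ee_rot': array([ 3.60384556e-01,  3.12084505e+00, -2.39491186e-03]), 'force': array([-0.40805449, -0.4963355 ,  0.23577037]), 'ft_torque': array([ 0.03181107,  0.06314736, -0.00275842]), 'width': 1.0012594104806345}
scene [[441.9, 0.0, 281.3], [0.0, 441.9, 212.6], [0.0, 0.0, 1.0]] [[-0.133, -0.728, 0.673, 1.41], [0.991, -0.097, 0.092, 0.144], [-0.002, 0.679, 0.734, 0.931], [0.0, 0.0, 0.0, 1.0]] 0.9960586734693877
top [[503.5, 0.0, 277.1], [0.0, 503.5, 213.8], [0.0, 0.0, 1.0]] [[-0.029, 0.98, -0.197, 0.382], [-0.999, -0.033, -0.018, 0.015], [-0.024, 0.196, 0.98, 1.204], [0.0, 0.0, 0.0, 1.0]] 0.9961607142857143
wrist [[377.8, 0.0, 282.1], [0.0, 377.8, 208.4], [0.0, 0.0, 1.0]] [[0.227, -0.945, -0.237, 0.079], [0.974, 0.22, 0.055, 0.623], [0.0, -0.243, 0.97, 0.385], [0.0, 0.0, 0.0, 1.0]] 0.9943920068027211
```

View pics/scene0.png

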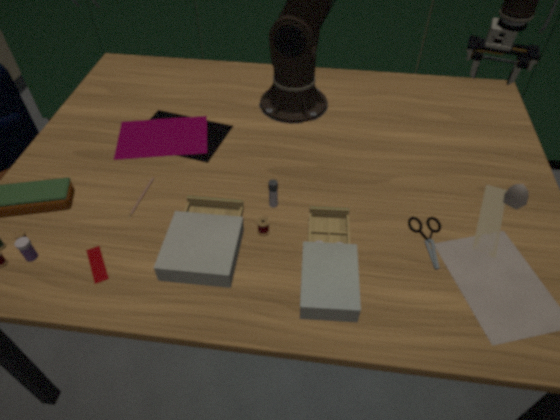

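View pics/top0.png

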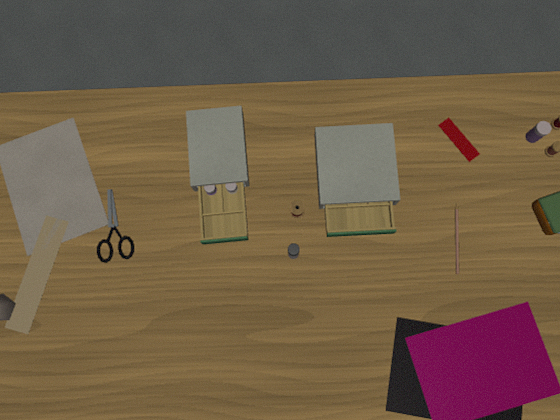

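The top view shows the bead box on the left, with its top around (217,146) and its green facing at about (223,239). The thread box is on the right, with its top around (357,165) and its facing at about (360,233). The glue stick is at (293,250), the big spool at (297,207), and the bead jars sit at (210,188) and (231,187). Next I'll measure these.

```bash
cat > h.py <<'E'
import numpy as np,cv2
def ray(d,uv,z):
    K=d["camera_matrix"];T=d["cam_to_world"]
    uv=np.atleast_2d(uv).astype(float)
    c=np.c_[(uv[:,0]-K[0,2])/K[0,0],-(uv[:,1]-K[1,2])/K[1,1],-np.ones(len(uv))]
    r=c@T[:3,:3].T;o=T[:3,3]
    return o+r*((z-o[2])/r[:,2])[:,None]
def world(d):
    h,w=d["depth"].shape;v,u=np.mgrid[:h,:w];K=d["camera_matrix"];T=d["cam_to_world"];D=d["depth"]
    c=np.stack([(u-K[0,2])/K[0,0]*D,-(v-K[1,2])/K[1,1]*D,-D],-1)
    return c@T[:3,:3].T+T[:3,3]
E
python3 - <<'E'
from h import *
d=np.load("top0.npz");im=d["frame"];W=world(d)
hsv=cv2.cvtColor(im,cv2.COLOR_RGB2HSV)
g=cv2.inRange(hsv,(45,60,20),(90,255,255));g[:, :180]=0;g[:,420:]=0;g[:200]=0;g[260:]=0
n,l,st,c=cv2.connectedComponentsWithStats(g)
for i in range(1,n):
    if st[i,4]>15:
        p=np.argwhere(l==i)[:,::-1];w=ray(d,p,.043);vx,vy,x0,y0=cv2.fitLine(w[:,:2].astype(np.float32),2,0,.01,.01).ravel()
        t=(w[:,:2]-[x0,y0])@[vx,vy]
        print("green",st[i],w[:,:2].mean(0).round(4),np.degrees(np.arctan2(vy,vx)),t.min().round(3),t.max().round(3),np.median(W[l==i],0).round(3), "x range",w[:,0].min(),w[:,0].max())
b=cv2.inRange(hsv,(0,0,90),(179,45,255));b[210:]=0;b[:90]=0;b[:,:180]=0;b[:,:]=cv2.morphologyEx(b,cv2.MORPH_OPEN,np.ones((5,5)))
b2=((abs(W[:,:,2]-.055)<.012)&(np.arange(560)[None]>180)&(np.arange(560)[None]<420)).astype(np.uint8)
b2=cv2.morphologyEx(b2,cv2.MORPH_OPEN,np.ones((9,9)))
for m in(b,b2):
  n,l,st,c=cv2.connectedComponentsWithStats(m)
  for i in range(1,n):
    if st[i,4]>1500:
        p=np.argwhere(l==i)[:,::-1];w=ray(d,p,.055)[:,:2]
        print("box",st[i],[np.round(x,4).tolist() if not np.isscalar(x) else x for x in cv2.minAreaRect(w.astype(np.float32))],cv2.boxPoints(cv2.minAreaRect(w.astype(np.float32))).round(3).tolist(),np.median(W[l==i],0).round(3))
for name,uv,z in[("glue",(293,248),.09),("bspool",(297,207),.042),("jar",(210,188),.04),("jar",(231,187),.04)]:
    print(name,ray(d,uv,z).round(3),W[uv[1],uv[0]].round(3))
o=cv2.resize(im[90:270,170:420],None,fx=3.2,fy=3.2,interpolation=cv2.INTER_CUBIC)
cv2.imwrite("pics/topcrop.png",np.clip(o[:,:,::-1]*1.6,0,255).astype(np.uint8))
E
```

```text
green [327 229  69   8 249] [ 0.5639 -0.1569] -88.85895 -0.079 0.08 [ 0.565 -0.158  0.039] x range 0.5583685062565759 0.5699343771017806
green [201 236  47   8 172] [0.5574 0.1622] -86.44417 -0.053 0.055 [0.559 0.163 0.039] x range 0.5509566391963112 0.5647782800459646
box [ 186  106   61   86 4384] [[0.7763, 0.1769], [0.2103, 0.1356], 3.5995538234710693] [[0.6669999957084656, 0.23800000548362732], [0.6759999990463257, 0.10300000011920929], [0.8849999904632568, 0.11599999666213989], [0.8769999742507935, 0.25099998712539673]] [0.781 0.177 0.055]
box [ 316  123   84   81 6092] [[0.7296, -0.1556], [0.1908, 0.1861], 1.1036432981491089] [[0.6320000290870667, -0.06400000303983688], [0.6359999775886536, -0.25], [0.8270000219345093, -0.24699999392032623], [0.8230000138282776, -0.061000000685453415]] [ 0.726 -0.155  0.055]
box [ 187  107   61   79 4181] [[0.7862, 0.1764], [0.1922, 0.1366], 3.6767561435699463] [[0.6859999895095825, 0.23800000548362732], [0.6949999928474426, 0.10199999809265137], [0.8859999775886536, 0.11400000005960464], [0.878000020980835, 0.25099998712539673]] [0.783 0.177 0.055]
box [ 316  123   84   81 5979] [[0.7299, -0.1566], [0.1918, 0.187], 0.8698282837867737] [[0.6330000162124634, -0.06499999761581421], [0.6349999904632568, -0.25200000405311584], [0.8270000219345093, -0.24899999797344208], [0.8240000009536743, -0.06199999898672104]] [ 0.726 -0.159  0.055]
glue [[0.527 0.002 0.09 ]] [0.527 0.002 0.093]
bspool [[ 0.63  -0.011  0.042]] [ 0.63  -0.011  0.045]
jar [[0.684 0.195 0.04 ]] [0.683 0.194 0.043]
jar [[0.685 0.144 0.04 ]] [0.684 0.144 0.041]
```

View pics/topcrop.png

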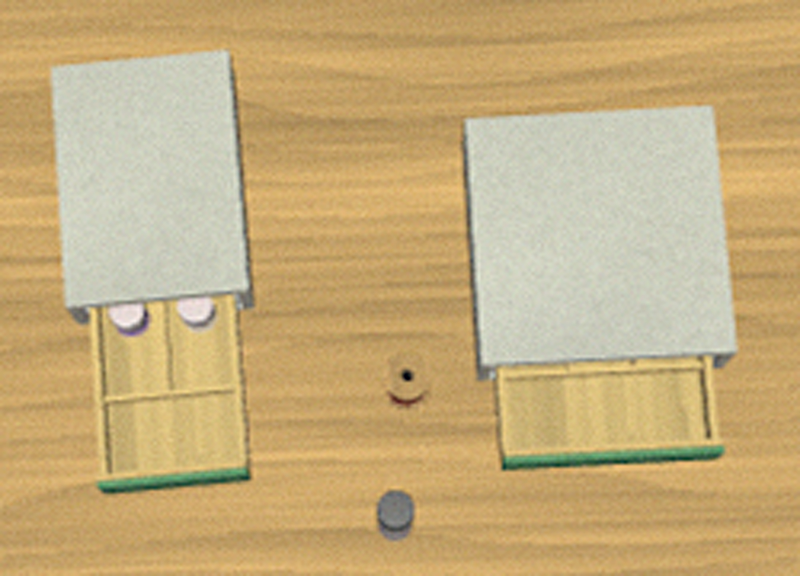

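```bash
cat > go.py <<'E'
import sys,numpy as np
from cell import observe
from scipy.spatial.transform import Rotation as R
s=observe();r=R.from_rotvec(s["ee_rot"]);M=r.as_matrix()
a=list(map(float,sys.argv[1:]))
print("t",s["clock"],"pos",s["position"].round(4),"F",s["force"].round(2),"w",round(s["width"],3))
if a:
    d=M.T@(np.array(a[:3])-s["position"])*100
    ya=np.degrees(np.arctan2(M[1,1],M[0,1]))
    print("delta cm",d.round(2),"norm",np.linalg.norm(d).round(1),"turn",round(ya-(90+a[3]),1), "tilt",M[:,2].round(3))
E
python3 go.py 0.525 0.161 0.15 3.6
```

```text
t 0.15 pos [0.1423 0.6082 0.2261] F [-0.78  0.14  0.07] w 0.995
delta cm [-47.45 -34.81   7.66] norm 59.3 turn -16.8 tilt [-0.    -0.001 -1.   ]
```

arm_command(
  deltas=[
    {"xyz": [-3,-2.2,0.5],"turn": -4,"jaw": 255},
    {"xyz": [-6,-4.4,1],"turn": -8,"jaw": 255},
    {"xyz": [-9,-6.6,1.5],"turn": -12,"jaw": 255},
    {"xyz": [-12,-8.8,2],"turn": -16.8,"jaw": 255},
    {"xyz": [-15,-11,2.5],"turn": -16.8,"jaw": 255},
  ],
  force=20,
)

```text
clock: 0.57
position: [0.2641, 0.4652, 0.2009]
ee_rot: [0.108, -3.139, 0.003]
force: [0.2, -0.1, 0.6]
width: 0.684
```

```bash
python3 go.py 0.525 0.161 0.15 3.6
```

```text
t 0.5667 pos [0.2641 0.4652 0.2009] F [ 0.15 -0.08  0.56] w 0.684
delta cm [-23.93 -32.13   5.13] norm 40.4 turn 0.3 tilt [-0.    -0.002 -1.   ]
```

arm_command(
  deltas=[
    {"xyz": [-2,-3,0.5],"turn": 0.3,"jaw": 255},
    {"xyz": [-4.5,-6,1],"turn": 0.3,"jaw": 255},
    {"xyz": [-7,-9,1.5],"turn": 0.3,"jaw": 255},
    {"xyz": [-9,-12,2],"turn": 0.3,"jaw": 255},
    {"xyz": [-11.5,-15,2.5],"turn": 0.3,"jaw": 255},
  ],
)

```text
clock: 0.98
position: [0.3894, 0.3218, 0.1758]
ee_rot: [0.101, -3.139, 0.003]
force: [0.8, 0.6, -0.7]
width: 0.325
```

```bash
python3 go.py 0.525 0.161 0.15 3.6
```

```text
t 0.9833 pos [0.3894 0.3218 0.1758] F [ 0.82  0.63 -0.69] w 0.325
delta cm [-12.5  -16.92   2.6 ] norm 21.2 turn 0.1 tilt [-0.001 -0.002 -1.   ]
```

arm_command(
  deltas=[
    {"xyz": [-2.5,-3.4,0.5],"turn": 0.1,"jaw": 255},
    {"xyz": [-5,-6.8,1],"turn": 0.1,"jaw": 255},
    {"xyz": [-7.5,-10.2,1.6],"turn": 0.1,"jaw": 255},
    {"xyz": [-10,-13.6,2.1],"turn": 0.1,"jaw": 255},
    {"xyz": [-12.5,-16.9,2.6],"turn": 0.1,"jaw": 255},
  ],
)

```text
clock: 1.4
position: [0.5226, 0.163, 0.1502]
ee_rot: [0.098, -3.139, 0.003]
force: [0.2, 1.1, 0.3]
width: 0.005
```

```bash
python3 go.py 0.525 0.161 0.025 3.6
python3 - <<'E'
from cell import get_image
import cv2,numpy as np
for n in["top","wrist"]:
    d=get_image(n);cv2.imwrite(f"pics/{n}1.png",np.clip(d["frame"][:,:,::-1]*1.5,0,255).astype(np.uint8));np.savez(f"{n}1.npz",**d)
E
```

```text
t 1.4 pos [0.5226 0.163  0.1502] F [0.15 1.13 0.27] w 0.005
delta cm [-0.24 -0.19 12.52] norm 12.5 turn -0.0 tilt [-0.001 -0.002 -1.   ]
```

View pics/wrist1.png

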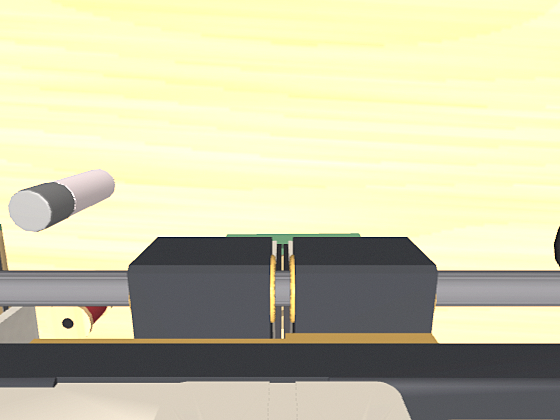

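View pics/top1.png

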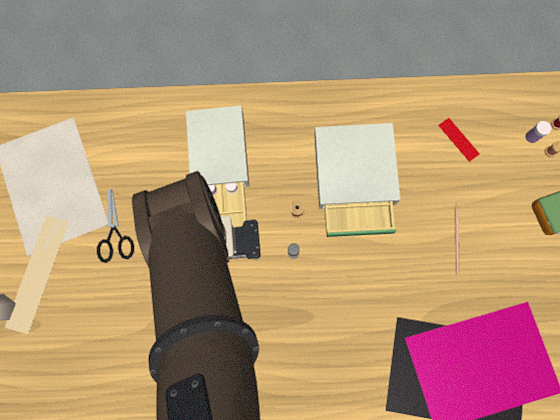

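The wrist view shows the green facing's ends at u 227 to 360, with the closed fingers at u 283, so they are roughly centred and in front of it. I'll go down here, in front of the facing.

arm_command(
  deltas=[
    {"xyz": [0,-0.2,3],"turn": 0,"jaw": 255},
    {"xyz": [0,-0.2,6],"turn": 0,"jaw": 255},
    {"xyz": [0,-0.2,9],"turn": 0,"jaw": 255},
    {"xyz": [0,-0.2,12],"turn": 0,"jaw": 255},
    {"xyz": [0,-0.2,12.5],"turn": 0,"jaw": 255},
  ],
)

```text
clock: 1.92
position: [0.5227, 0.1536, 0.0207]
ee_rot: [0.082, -3.135, 0.012]
force: [-0.8, -1.5, -0.9]
width: 0.007
```

```bash
python3 go.py 0.618 0.166 0.025 3.6
```

```text
t 1.9167 pos [0.5227 0.1536 0.0207] F [-0.81 -1.47 -0.87] w 0.007
delta cm [-9.58  0.74 -0.49] norm 9.6 turn -0.6 tilt [-0.006 -0.008 -1.   ]
```

arm_command(
  deltas=[
    {"xyz": [-0.4,0.6,-0.4],"turn": -0.6,"jaw": 255},
    {"xyz": [-0.9,0.6,-0.4],"turn": -0.6,"jaw": 255},
    {"xyz": [-1.4,0.6,-0.4],"turn": -0.6,"jaw": 255},
    {"xyz": [-1.8,0.6,-0.4],"turn": -0.6,"jaw": 255},
    {"xyz": [-2.2,0.6,-0.4],"turn": -0.6,"jaw": 255},
  ],
)

```text
clock: 2.33
position: [0.5461, 0.1611, 0.026]
ee_rot: [0.098, -3.137, 0.011]
force: [0.5, -0.1, -0.4]
width: 0.007
```

```bash
python3 go.py 0.62 0.166 0.025 3.6
```

```text
t 2.3333 pos [0.5461 0.1611 0.026 ] F [ 0.54 -0.09 -0.35] w 0.007
delta cm [-7.41  0.02  0.08] norm 7.4 turn -0.0 tilt [-0.003 -0.007 -1.   ]
```

arm_command(
  deltas=[
    {"xyz": [-0.5,0,0],"turn": 0,"jaw": 255},
    {"xyz": [-1,0,0],"turn": 0,"jaw": 255},
    {"xyz": [-1.5,0,0],"turn": 0,"jaw": 255},
    {"xyz": [-2,0,0],"turn": 0,"jaw": 255},
    {"xyz": [-2.5,0,0],"turn": 0,"jaw": 255},
  ],
)

```text
clock: 2.75
position: [0.5714, 0.1627, 0.026]
ee_rot: [0.098, -3.137, 0.011]
force: [-3.2, -0.5, 2.0]
width: -0.0
```

```bash
python3 go.py 0.62 0.166 0.025 3.6
```

```text
t 2.75 pos [0.5714 0.1627 0.026 ] F [-3.15 -0.5   1.99] w -0.0
delta cm [-4.87  0.02  0.08] norm 4.9 turn -0.0 tilt [-0.003 -0.007 -1.   ]
```

The tray is pushing home with about 3 N of contact force.

arm_command(
  deltas=[
    {"xyz": [-0.6,0,0],"turn": 0,"jaw": 255},
    {"xyz": [-1.2,0,0],"turn": 0,"jaw": 255},
    {"xyz": [-1.8,0,0],"turn": 0,"jaw": 255},
    {"xyz": [-2.4,0,0],"turn": 0,"jaw": 255},
    {"xyz": [-3,0,0],"turn": 0,"jaw": 255},
  ],
)

```text
clock: 3.17
position: [0.602, 0.1647, 0.0258]
ee_rot: [0.098, -3.137, 0.011]
force: [-2.6, 0.2, 2.0]
width: 0.004
```

arm_command(
  deltas=[
    {"xyz": [-0.5,0,0],"turn": 0,"jaw": 255},
    {"xyz": [-0.9,0,0],"turn": 0,"jaw": 255},
    {"xyz": [-1.2,0,0],"turn": 0,"jaw": 255},
    {"xyz": [-1.4,0,0],"turn": 0,"jaw": 255},
    {"xyz": [-1.5,0,0],"turn": 0,"jaw": 255},
  ],
)

```text
clock: 3.58
position: [0.6172, 0.1656, 0.0257]
ee_rot: [0.098, -3.137, 0.011]
force: [-2.5, -0.3, 1.0]
width: 0.01
```

```bash
python3 go.py 0.62 0.166 0.025 3.6
```

```text
t 3.5833 pos [0.6172 0.1656 0.0257] F [-2.48 -0.26  0.96] w 0.01
delta cm [-0.28  0.02  0.07] norm 0.3 turn -0.0 tilt [-0.003 -0.007 -1.   ]
```

Not at the stop yet. I'll creep in 1 mm rows and watch the force.

arm_command(
  deltas=[
    {"xyz": [-0.1,0,0],"turn": 0,"jaw": 255},
    {"xyz": [-0.2,0,0],"turn": 0,"jaw": 255},
    {"xyz": [-0.3,0,0],"turn": 0,"jaw": 255},
    {"xyz": [-0.4,0,0],"turn": 0,"jaw": 255},
  ],
)

```text
clock: 3.92
position: [0.6211, 0.1658, 0.0257]
ee_rot: [0.098, -3.136, 0.011]
force: [-2.1, 0.6, 1.0]
width: 0.003
```

arm_command(
  deltas=[
    {"xyz": [-0.1,0,0],"turn": 0,"jaw": 255},
    {"xyz": [-0.2,0,0],"turn": 0,"jaw": 255},
    {"xyz": [-0.3,0,0],"turn": 0,"jaw": 255},
  ],
)

```text
clock: 4.17
position: [0.6234, 0.166, 0.0256]
ee_rot: [0.098, -3.135, 0.011]
force: [-7.8, 0.1, 6.4]
width: 0.01
```

arm_command(
  deltas=[
    {"xyz": [-0.1,0,0],"turn": 0,"jaw": 255},
    {"xyz": [-0.2,0,0],"turn": 0,"jaw": 255},
    {"xyz": [-0.2,0,0],"turn": 0,"jaw": 255},
  ],
)

```text
clock: 4.42
position: [0.6234, 0.166, 0.0253]
ee_rot: [0.099, -3.131, 0.012]
force: [-9.5, -0.1, 6.7]
width: 0.007
```

At the stop: the position holds at x 0.6234 while the force climbs to 9.5 N. Next I back off and rise.

arm_command(
  deltas=[
    {"xyz": [1,0,0],"turn": 0,"jaw": 255},
    {"xyz": [3,0,0],"turn": 0,"jaw": 255},
    {"xyz": [5,0,0],"turn": 0,"jaw": 255},
    {"xyz": [5,0,-4],"turn": 0,"jaw": 255},
    {"xyz": [5,0,-8],"turn": 0,"jaw": 255},
  ],
)

```text
clock: 4.83
position: [0.5716, 0.1628, 0.1048]
ee_rot: [0.099, -3.126, 0.015]
force: [1.5, 0.6, 0.2]
width: 0.001
```

```bash
python3 go.py 0.603 -0.158 0.15 1.0
```

```text
t 4.8333 pos [0.5716 0.1628 0.1048] F [1.52 0.62 0.16] w 0.001
delta cm [ -1.04 -32.25  -4.25] norm 32.5 turn 2.6 tilt [-0.014 -0.01  -1.   ]
```

arm_command(
  deltas=[
    {"xyz": [0,0,-3],"turn": 0,"jaw": 255},
    {"xyz": [0,-2,-6],"turn": 1,"jaw": 255},
    {"xyz": [0,-5,-7],"turn": 2,"jaw": 255},
    {"xyz": [0,-8,-7],"turn": 2.6,"jaw": 255},
    {"xyz": [0,-11,-7],"turn": 2.6,"jaw": 255},
  ],
)

```text
clock: 5.25
position: [0.5809, 0.0527, 0.1774]
ee_rot: [0.028, -3.131, 0.015]
force: [0.8, 0.1, -0.9]
width: 0.006
```

```bash
python3 go.py 0.603 -0.158 0.15 1.0
```

```text
t 5.25 pos [0.5809 0.0527 0.1774] F [ 0.79  0.06 -0.85] w 0.006
delta cm [ -1.86 -21.08   2.92] norm 21.4 turn 0.0 tilt [-0.01  -0.009 -1.   ]
```

arm_command(
  deltas=[
    {"xyz": [-0.4,-4,0],"turn": 0,"jaw": 255},
    {"xyz": [-0.8,-8,0],"turn": 0,"jaw": 255},
    {"xyz": [-1.2,-12,0.5],"turn": 0,"jaw": 255},
    {"xyz": [-1.6,-16,1],"turn": 0,"jaw": 255},
    {"xyz": [-1.9,-19.5,2],"turn": 0,"jaw": 255},
  ],
)

```text
clock: 5.67
position: [0.6044, -0.1458, 0.1603]
ee_rot: [0.026, -3.135, 0.017]
force: [1.5, -0.3, 0.2]
width: 0.008
```

arm_command(
  deltas=[
    {"xyz": [0,-1.5,0],"turn": 0,"jaw": 255},
    {"xyz": [0,-1.5,0],"turn": 0,"jaw": 255},
  ],
)

```text
clock: 5.83
position: [0.604, -0.1681, 0.1603]
ee_rot: [0.013, -3.136, 0.023]
force: [-0.4, 0.0, 0.8]
width: 0.005
```

```bash
python3 go.py 0.603 -0.158 0.15 1.0
python3 - <<'E'
from cell import get_image
import cv2,numpy as np
for n in["top","wrist","scene"]:
    d=get_image(n);cv2.imwrite(f"pics/{n}2.png",np.clip(d["frame"][:,:,::-1]*1.5,0,255).astype(np.uint8));np.savez(f"{n}2.npz",**d)
E
```

```text
t 5.8333 pos [ 0.604  -0.1681  0.1603] F [-0.37  0.03  0.78] w 0.005
delta cm [0.09 1.03 1.02] norm 1.5 turn -0.5 tilt [-0.006 -0.015 -1.   ]
```

View pics/wrist2.png

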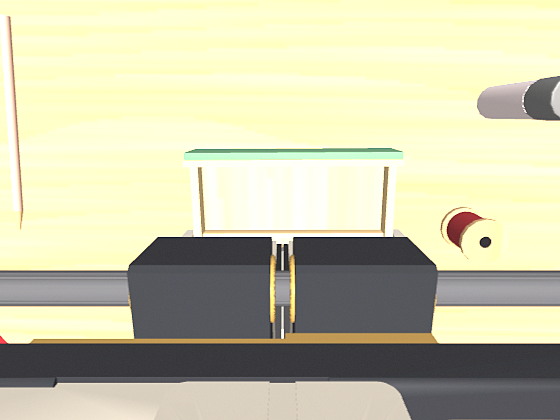

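View pics/top2.png

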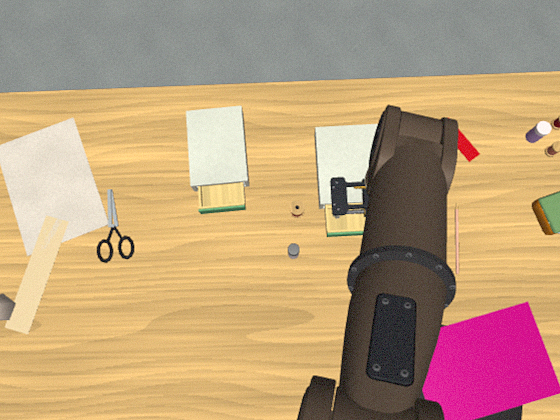

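The wrist view shows the thread tray's facing at rows 149-158, its inner floor and, at row 232, the cross strip or box edge. The top view shows the bead tray in, with its facing at (222,209). I'll compute the lip and check bead home.

Run:
```python
from h import *
d=np.load("wrist2.npz");im=d["frame"];W=world(d)
for u in(230,290,350):
    for v in(150,153,156,158,160,162,164,166): print(u,v,im[v,u],ray(d,(u,v),.046)[0].round(4)[:2],W[v,u].round(3))
    for v in(228,230,232,234,236): print(u,v,im[v,u],W[v,u].round(3))
d=np.load("top2.npz");im=d["frame"]
hsv=cv2.cvtColor(im,cv2.COLOR_RGB2HSV)
g=cv2.inRange(hsv,(45,60,20),(90,255,255));g[:, :180]=0;g[:,420:]=0;g[:200]=0;g[260:]=0
n,l,st,c=cv2.connectedComponentsWithStats(g)
for i in range(1,n):
    if st[i,4]>15:
        w=ray(d,np.argwhere(l==i)[:,::-1],.043);print(st[i],w.mean(0))
```

```text
230 150 [ 71 105  79] [ 0.5643 -0.2035] [ 0.566 -0.207  0.024]
230 153 [146 204 153] [ 0.5664 -0.2036] [ 0.567 -0.204  0.044]
230 156 [136 191 142] [ 0.5686 -0.2036] [ 0.569 -0.204  0.043]
230 158 [131 190 142] [ 0.57   -0.2036] [ 0.57  -0.204  0.043]
230 160 [241 214 150] [ 0.5715 -0.2037] [ 0.571 -0.203  0.048]
230 162 [239 225 165] [ 0.5729 -0.2037] [ 0.573 -0.204  0.046]
230 164 [238 225 164] [ 0.5744 -0.2037] [ 0.574 -0.204  0.046]
230 166 [239 225 165] [ 0.5758 -0.2038] [ 0.576 -0.204  0.046]
230 228 [232 216 154] [ 0.633 -0.21   0.013]
230 230 [143 117  84] [ 0.634 -0.209  0.015]
230 232 [165 139  98] [ 0.634 -0.209  0.02 ]
230 234 [247 237 177] [ 0.635 -0.208  0.023]
230 236 [255 255 185] [ 0.637 -0.208  0.023]
290 150 [ 72 104  79] [ 0.5637 -0.1604] [ 0.565 -0.16   0.027]
290 153 [146 203 153] [ 0.5658 -0.1603] [ 0.566 -0.16   0.043]
290 156 [139 194 146] [ 0.568  -0.1603] [ 0.568 -0.16   0.043]
290 158 [134 194 146] [ 0.5694 -0.1603] [ 0.57  -0.16   0.044]
290 160 [253 233 171] [ 0.5709 -0.1602] [ 0.571 -0.16   0.047]
290 162 [239 224 165] [ 0.5723 -0.1602] [ 0.572 -0.16   
[... 503 characters left out ...]
6] [ 0.5674 -0.1171] [ 0.568 -0.117  0.043]
350 158 [132 190 143] [ 0.5688 -0.117 ] [ 0.569 -0.116  0.043]
350 160 [248 231 169] [ 0.5703 -0.117 ] [ 0.57  -0.117  0.046]
350 162 [239 224 163] [ 0.5717 -0.1169] [ 0.572 -0.117  0.047]
350 164 [239 224 164] [ 0.5732 -0.1168] [ 0.573 -0.117  0.047]
350 166 [233 217 156] [ 0.5746 -0.1167] [ 0.574 -0.117  0.047]
350 228 [233 218 154] [ 0.631 -0.108  0.014]
350 230 [148 124  89] [ 0.633 -0.108  0.015]
350 232 [172 145 103] [ 0.632 -0.109  0.021]
350 234 [247 237 178] [ 0.633 -0.11   0.023]
350 236 [255 255 188] [ 0.635 -0.11   0.024]
[199 205  46   9 207] [0.63123505 0.16658401 0.043     ]
[327 231  37   6 130] [ 0.56319021 -0.11993429  0.043     ]
```

arm_command(
  deltas=[
    {"xyz": [0.2,0.9,0],"turn": -0.5,"jaw": 255},
    {"xyz": [0.2,0.9,0],"turn": -0.5,"jaw": 255},
    {"xyz": [0.2,0.9,2],"turn": -0.5,"jaw": 255},
    {"xyz": [0.2,0.9,4.5],"turn": -0.5,"jaw": 255},
    {"xyz": [0.2,0.9,6.5],"turn": -0.5,"jaw": 255},
  ],
)

```text
clock: 6.4
position: [0.6028, -0.1498, 0.0947]
ee_rot: [0.044, -3.136, 0.015]
force: [-0.1, -0.2, -0.4]
width: 0.004
```

```bash
python3 go.py 0.602 -0.16 0.024 1.0
```

```text
t 6.4 pos [ 0.6028 -0.1498  0.0947] F [-0.05 -0.16 -0.41] w 0.004
delta cm [ 0.08 -0.95  7.08] norm 7.1 turn 0.6 tilt [-0.005 -0.01  -1.   ]
```

arm_command(
  deltas=[
    {"xyz": [0.1,-0.5,1.5],"turn": 0.6,"jaw": 255},
    {"xyz": [0.1,-0.5,3],"turn": 0.6,"jaw": 255},
    {"xyz": [0.1,-0.5,4.5],"turn": 0.6,"jaw": 255},
    {"xyz": [0.1,-0.5,6],"turn": 0.6,"jaw": 255},
    {"xyz": [0.1,-0.5,7],"turn": 0.6,"jaw": 255},
  ],
)

```text
clock: 6.82
position: [0.6014, -0.1535, 0.0236]
ee_rot: [0.032, -3.136, 0.014]
force: [0.2, -0.2, 0.4]
width: 0.006
```

```bash
python3 go.py 0.464 -0.162 0.024 1.0
```

```text
t 6.8167 pos [ 0.6014 -0.1535  0.0236] F [ 0.18 -0.19  0.45] w 0.006
delta cm [13.75 -0.58  0.04] norm 13.8 turn 0.2 tilt [-0.006 -0.009 -1.   ]
```

arm_command(
  deltas=[
    {"xyz": [0.4,0,0],"turn": 0.2,"jaw": 255},
    {"xyz": [0.8,0,0],"turn": 0.2,"jaw": 255},
    {"xyz": [1.2,0,0],"turn": 0.2,"jaw": 255},
    {"xyz": [1.5,0,0],"turn": 0.2,"jaw": 255},
    {"xyz": [1.8,0,0],"turn": 0.2,"jaw": 255},
  ],
)

```text
clock: 7.23
position: [0.584, -0.1538, 0.0247]
ee_rot: [0.027, -3.138, 0.014]
force: [1.9, 2.3, -0.7]
width: 0.001
```

arm_command(
  deltas=[
    {"xyz": [0.3,0,0],"turn": 0,"jaw": 255},
    {"xyz": [0.6,0,0],"turn": 0,"jaw": 255},
    {"xyz": [1.0,0,0],"turn": 0,"jaw": 255},
    {"xyz": [1.4,0,0],"turn": 0,"jaw": 255},
    {"xyz": [1.8,0,0],"turn": 0,"jaw": 255},
  ],
)

```text
clock: 7.65
position: [0.566, -0.1542, 0.0251]
ee_rot: [0.027, -3.139, 0.015]
force: [2.2, -0.7, 1.8]
width: 0.005
```

```bash
python3 go.py 0.464 -0.162 0.024 1.0
```

```text
t 7.65 pos [ 0.566  -0.1542  0.0251] F [ 2.17 -0.65  1.77] w 0.005
delta cm [10.21 -0.6   0.14] norm 10.2 turn -0.0 tilt [-0.002 -0.009 -1.   ]
```

The hook is in contact at about 2 N and the tray is following. I'll keep drawing gently.

arm_command(
  deltas=[
    {"xyz": [0.5,0,0],"turn": 0,"jaw": 255},
    {"xyz": [1.0,0,0],"turn": 0,"jaw": 255},
    {"xyz": [1.5,0,0],"turn": 0,"jaw": 255},
    {"xyz": [2.0,0,0],"turn": 0,"jaw": 255},
    {"xyz": [2.5,0,0],"turn": 0,"jaw": 255},
  ],
)

```text
clock: 8.07
position: [0.5404, -0.1547, 0.0251]
ee_rot: [0.026, -3.139, 0.015]
force: [2.4, 0.0, 0.4]
width: 0.004
```

arm_command(
  deltas=[
    {"xyz": [0.5,0,0],"turn": 0,"jaw": 255},
    {"xyz": [1.0,0,0],"turn": 0,"jaw": 255},
    {"xyz": [1.5,0,0],"turn": 0,"jaw": 255},
    {"xyz": [2.0,0,0],"turn": 0,"jaw": 255},
    {"xyz": [2.5,0,0],"turn": 0,"jaw": 255},
  ],
)

```text
clock: 8.48
position: [0.5148, -0.1552, 0.0251]
ee_rot: [0.026, -3.139, 0.015]
force: [2.8, -0.5, -2.0]
width: 0.004
```

arm_command(
  deltas=[
    {"xyz": [0.5,0,0],"turn": 0,"jaw": 255},
    {"xyz": [1.0,0,0],"turn": 0,"jaw": 255},
    {"xyz": [1.5,0,0],"turn": 0,"jaw": 255},
    {"xyz": [2.0,0,0],"turn": 0,"jaw": 255},
    {"xyz": [2.5,0,0],"turn": 0,"jaw": 255},
  ],
)

```text
clock: 8.9
position: [0.4893, -0.1556, 0.0252]
ee_rot: [0.026, -3.139, 0.015]
force: [2.2, 0.1, -2.1]
width: 0.006
```

```bash
python3 go.py 0.464 -0.162 0.024 1.0
```

```text
t 8.9 pos [ 0.4893 -0.1556  0.0252] F [ 2.18  0.12 -2.1 ] w 0.006
delta cm [ 2.54 -0.6   0.13] norm 2.6 turn -0.0 tilt [-0.003 -0.009 -1.   ]
```

arm_command(
  deltas=[
    {"xyz": [0.5,0,0],"turn": 0,"jaw": 255},
    {"xyz": [0.9,0,0],"turn": 0,"jaw": 255},
    {"xyz": [1.2,0,0],"turn": 0,"jaw": 255},
    {"xyz": [1.5,0,0],"turn": 0,"jaw": 255},
    {"xyz": [1.8,0,0],"turn": 0,"jaw": 255},
  ],
)

```text
clock: 9.32
position: [0.4711, -0.1559, 0.0252]
ee_rot: [0.026, -3.139, 0.015]
force: [2.5, -0.0, -1.8]
width: 0.003
```

arm_command(
  deltas=[
    {"xyz": [0.15,0,0],"turn": 0,"jaw": 255},
    {"xyz": [0.3,0,0],"turn": 0,"jaw": 255},
    {"xyz": [0.4,0,0],"turn": 0,"jaw": 255},
    {"xyz": [0.5,0,0],"turn": 0,"jaw": 255},
  ],
)

```text
clock: 9.65
position: [0.468, -0.156, 0.0255]
ee_rot: [-0.027, 3.141, -0.016]
force: [8.7, 0.2, -6.8]
width: 0.008
```

arm_command(
  deltas=[
    {"xyz": [0.15,0,0],"turn": 0,"jaw": 255},
    {"xyz": [0.25,0,0],"turn": 0,"jaw": 255},
    {"xyz": [0.25,0,0],"turn": 0,"jaw": 255},
  ],
)

```text
clock: 9.9
position: [0.4681, -0.156, 0.0259]
ee_rot: [-0.028, 3.137, -0.017]
force: [8.3, 0.6, -5.6]
width: 0.006
```

The tray is at its stop. I'll back off toward the box by about 15 mm to clear the lip, then rise.

arm_command(
  deltas=[
    {"xyz": [-0.6,0,0],"turn": 0,"jaw": 255},
    {"xyz": [-1.2,0,0],"turn": 0,"jaw": 255},
    {"xyz": [-1.5,0,-0.5],"turn": 0,"jaw": 255},
    {"xyz": [-1.5,0,-2.5],"turn": 0,"jaw": 255},
    {"xyz": [-1.5,0,-5],"turn": 0,"jaw": 255},
  ],
)

```text
clock: 10.32
position: [0.4814, -0.1549, 0.0754]
ee_rot: [-0.028, 3.141, -0.016]
force: [1.4, 1.4, 0.6]
width: 0.005
```

arm_command(
  deltas=[
    {"xyz": [0,0,-4],"turn": 0,"jaw": 255},
    {"xyz": [0,0,-8],"turn": 0,"jaw": 255},
    {"xyz": [0,0,-12],"turn": 0,"jaw": 255},
    {"xyz": [2,0,-15],"turn": 0,"jaw": 255},
    {"xyz": [5,0,-15],"turn": 0,"jaw": 255},
  ],
)

```text
clock: 10.73
position: [0.4355, -0.155, 0.2313]
ee_rot: [-0.03, 3.131, -0.019]
force: [0.1, -0.7, 0.4]
width: 0.008
```

arm_command(
  deltas=[
    {"xyz": [0,-4,0],"turn": 0,"jaw": 255},
    {"xyz": [0,-8,0],"turn": 0,"jaw": 255},
    {"xyz": [0,-12,0],"turn": 0,"jaw": 255},
    {"xyz": [0,-16,0],"turn": 0,"jaw": 255},
    {"xyz": [0,-20,0],"turn": 0,"jaw": 255},
  ],
)

```text
clock: 11.15
position: [0.4386, -0.3565, 0.2342]
ee_rot: [-0.03, 3.132, -0.018]
force: [0.8, 0.1, 0.7]
width: 0.004
```

```bash
python3 go.py
python3 - <<'E'
from cell import get_image
from h import *
d=get_image("top");np.savez("top3.npz",**d);im=d["frame"]
cv2.imwrite("pics/top3.png",np.clip(im[:,:,::-1]*1.5,0,255).astype(np.uint8))
o=cv2.resize(im[90:310,170:420],None,fx=2.7,fy=2.7,interpolation=cv2.INTER_CUBIC)
cv2.imwrite("pics/top3c.png",np.clip(o[:,:,::-1]*1.4,0,255).astype(np.uint8))
hsv=cv2.cvtColor(im,cv2.COLOR_RGB2HSV)
g=cv2.inRange(hsv,(45,60,20),(90,255,255));g[:, :180]=0;g[:,420:]=0;g[:200]=0;g[320:]=0
n,l,st,c=cv2.connectedComponentsWithStats(g)
for i in range(1,n):
    if st[i,4]>15:
        w=ray(d,np.argwhere(l==i)[:,::-1],.043);print(st[i],w.mean(0))
d=get_image("scene");im=d["frame"];o=cv2.resize(im[160:340,130:390],None,fx=3,fy=3,interpolation=cv2.INTER_CUBIC);cv2.imwrite("pics/scene3.png",np.clip(o[:,:,::-1]*1.5,0,255).astype(np.uint8))
E
```

```text
t 11.15 pos [ 0.4386 -0.3565  0.2342] F [0.81 0.07 0.71] w 0.004
[199 205  46   9 209] [0.63132092 0.1660767  0.043     ]
[330 281  71   6 164] [ 0.44689496 -0.16057379  0.043     ]
```

View pics/top3c.png

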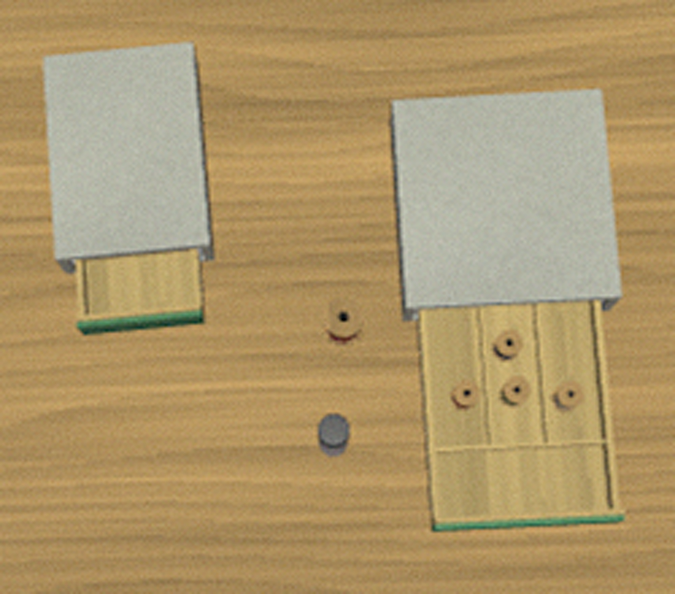

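View pics/scene3.png

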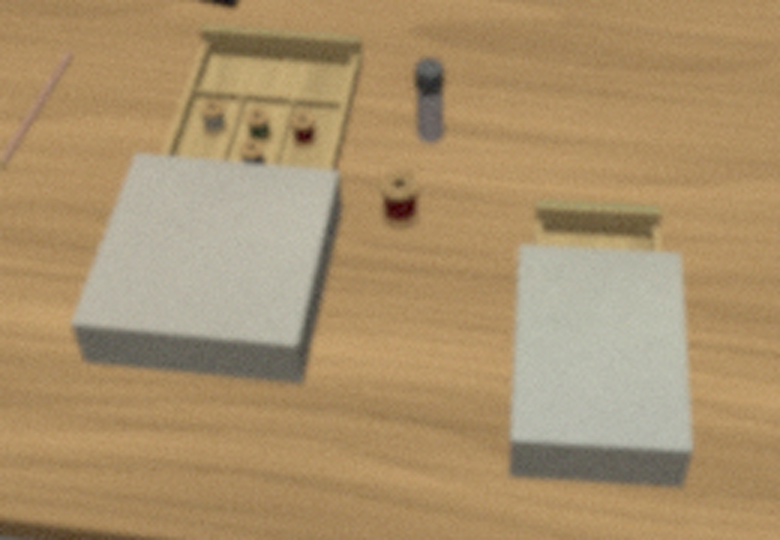

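All four spools stand upright at crop positions (465,394), (515,390), (508,345) and (568,395). The glue stick and big spool haven't moved, and the arm is clear. I'm handing in.

```bash
python3 -c "
from cell import sign_off;print(sign_off())"
```

```text
the job is handed in; nothing more can be done
None
```

The job is handed in, with no verdict reported. At about 11 s of the 53 s allowed, both trays were against their stops.

- **Bead tray:** I pushed its facing with the closed fingertips until it stopped. The position held at x = 0.6234 m while the force rose from about 2 N to 9.5 N. The top camera put it within about 2 mm of fully home, inside the 6 mm limit.
- **Thread tray:** I lowered the closed fingertips into the trough behind the lip and drew the tray out at about 2–3 N until it stopped, with the force rising to about 8.5 N. I then backed off the lip before lifting clear. Camera travel was about 117 mm from a start of about 12 mm out, so it is about 129 mm out against the 130 mm stop.
- **Spools and desk things:** In the last pictures all four spools stand in the thread tray, and the glue stick and big spool are where they were. I did not measure the pencil or scissors again at the end, but the arm never worked near them.
- **Not checked:** The bead jars were under the box top after the push, so I could not see whether they still stand. The push was slow, at most about 0.07 m/s.

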